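Check a pump coupling's gap with a taper gauge

TASK

Take the taper gauge out of the tool block and check the gap between the two coupling halves of the pump set: hold the gauge upright, flat sides facing the coupling faces, and slide its blade straight down into the gap at the very top of the coupling until it is snug and drags on both faces, pushed lightly and not driven in. Finish while holding it there in the gripper, still at that depth, so that the gap can be read off; leave the other tools, the spanner and the jar where they are.

Things in the scene. Friction and masses are not known exactly. Their poses are not given: they have to be found in the camera images.
- gauge: taper gauge, standing loose and upright in one slot of the block, handle's foot on the block's top. Steel wedge blade 85 mm long, 14 mm wide (x), thickness (y) growing evenly, both sides alike, from 2 mm at the tip to 10.5 mm at the handle; flat black handle 26 mm wide (x), 20 mm thick (y), 55 mm high; 0.1 kg. Origin: centre of the tip; z up to the handle. Same after a half turn on z.
- gauge_grip (a point): the place to grip the gauge: on its axis in the handle, 115 mm above the tip and 30 mm above the handle's foot; axes as the gauge's
- block: wooden tool block 160 mm (x) by 70 mm (y) by 95 mm high, fixed; three equal slots 19 mm (x) by 13 mm (y), right through, in a row along x, 50 mm apart. Gauge, screwdriver and file stand in them in any order. Origin: centre of the underside, z up.
- motor_rim (a point): highest point of the motor's coupling half, on the edge of its flat face, 133 mm above the bench. The half is a bright steel disc 80 mm across and 14 mm thick; its face is the plane y = 0 of this point. y: along the shaft, into the motor; x: level, across the shaft; z up. The motor's end shield, from y = 46 mm on, reaches 22 mm above this point, its terminal box (y = 86 to 164 mm) 53 mm.
- pump_rim (a point): the same point of the pump's coupling half: an equal disc, 80 mm in diameter and 14 mm thick, on the same shaft line, whose flat face looks at the motor's half. Axes as those of motor_rim; the pump lies along -y. The two points stand 5 to 8.4 mm apart along y: that is the gap, clear right through from above, and it differs every time.
- skid: the grey steel base plate, 190 mm by 500 mm by 22 mm, that carries motor and pump, fixed for the episode. Origin: underside, below the coupling; y along the shaft towards the motor, z up.
- driver: a screwdriver with a round black handle 30 mm across and 86 mm high, standing in one of the block's slots; to be left alone. Origin: its lower tip, z up.
- file: a file with a round wooden handle 30 mm across and 72 mm high, standing in one of the block's slots; to be left alone. Origin: its lower tip, z up.
- spanner: a steel spanner 120 mm long lying on the skid beside the coupling, on the robot's side; to be left alone. Origin: centre of its underside.
- jar: an amber glass jar, 68 mm across and 85 mm high, standing on the bench; to be left alone. Origin: centre of its underside.
- motor: the electric motor, finned, 250 mm long over all with its coupling half, shaft line 71 mm above its feet, bolted to the skid; it does not give. Origin: on the skid's top, straight below motor_rim (111 mm lower); axes as motor_rim.
- pump: the pump, 190 mm long with its coupling half, bolted to the skid; it does not give. Its bearing housing is lower than the coupling; its casing begins 112 mm along -y from pump_rim and its upright outlet flange reaches 30 mm above pump_rim. Origin: on the skid's top, straight below pump_rim (111 mm lower); axes as pump_rim.
Things that resemble listed ones, but are neither listed nor needed, are in the scene too. Leave any orange, turquoise or yellow look-alike of the gauge alone.

How it is judged:
On the way, in this order (a step that is already met when the one before it is completed fails the run):
1. the gauge is drawn clear of the tool block in the gripper (z of gauge in the frame of block above 0.097 m and contact force between the fingers and gauge above 2 N), for 0.1 s.
2. the tip of the blade has entered the gap at the top of the coupling (z of gauge in the frame of motor_rim below -0.008 m and y of gauge in the frame of motor_rim below 0 m and y of gauge in the frame of pump_rim above 0 m and horizontal distance between gauge and motor_rim below 0.014 m and contact force between the fingers and gauge above 2 N), for 0.1 s.
At the end, for the whole second after the job is handed in: Gripped and at rest, the gauge stands upright and square to the faces within 5 degrees, under 10 mm from the coupling's top centre, touching both halves with 0.7 to 45 N each, tip at least 22, 32, 42 or 52 mm below the rims for gaps over 5, 6, 7 or 8 mm (a snug blade is some 10 mm deeper) (contact force between gauge and motor above 0.7 N and contact force between gauge and pump above 0.7 N and contact force between the fingers and gauge above 2 N and y of gauge in the frame of motor_rim below 0 m and y of gauge in the frame of pump_rim above 0 m and x of gauge in the frame of motor_rim between -0.01 and 0.01 m and angle between gauge's own z axis and vertical below 0.09 rad and linear speed of gauge below 0.01 m/s and angle between the y axis of gauge and the y axis of motor_rim, either way round below 0.08 rad and z of gauge in the frame of motor_rim below -0.022 m and (distance between motor_rim and pump_rim below 0.006 m or z of gauge in the frame of motor_rim below -0.032 m) and (distance between motor_rim and pump_rim below 0.007 m or z of gauge in the frame of motor_rim below -0.042 m) and (distance between motor_rim and pump_rim below 0.008 m or z of gauge in the frame of motor_rim below -0.052 m)); the arm keeps its last pose, push and grip.
It fails at once if the gauge is driven in hard (contact force between gauge and motor above 45 N or contact force between gauge and pump above 45 N).
It fails at once if another tool, the spanner or the jar is disturbed (distance of any of driver, file, spanner, jar from where it was at the start of the episode above 0.02 m).
It also fails if it takes over 48 s, if anything falls off the work surface, if the arm or the gripper's body presses on something with over 40 N, if the wrist force passes 120 N, or if a joint passes its speed limit or range.

ROBOT

A 6-joint arm with a two-finger parallel gripper is mounted at the origin on the work surface. World frame = base frame: x ahead of the robot, y to its left, z up, the work surface at z = 0. Lengths are in m, angles in rad, forces in N, time in s.
With the tool pointing down it reaches from about 0.275 to 0.825 m from the base axis. Payload 4.9 kg.
Tool frame: the origin (TCP) lies midway between the tips of the shut fingers; the grasp point (between the pads) lies 19 mm behind it (grip_point_offset is the distance from the TCP to the grasp point, in m); z points along the fingers, y is the line along which they close (so a half turn about z gives the same grasp; the last joint's range is limited). The gripper opens to 85 mm and grips with 20 to 120 N. Pads are 22 mm wide; open, the fingers measure 114 mm over their backs; the gripper's body (76 mm by 85 mm) begins 54 mm behind the grasp point. The pads swing forward as they close: fully open they stand 13 mm farther back than shut.
Start: joints at [1.175, 0.326, -0.193, 1.052, 0, 1.437], TCP at [0.142, 0.531, 0.231] pointing down, gripper open.
Joint ranges: [-2.65, 2.65], [-0.97, 1.79], [-1.3, 1.35], [-1.93, 2.1], [-1.47, 1.37], [-3.14, 3.14]. Speed limits (rad/s): [2.57, 2.57, 3.14, 3.14, 3.14, 3.14].

INTERFACE

Orientations are given as a rotation vector (axis times angle).
In Python, from cell import * gives the robot as it stands. Calls block until the motion is done:
- movep(position, orientation): joint-space move of the TCP to a pose.
- move_l(position, velocity=0.15, rot=None, until_force=None): straight line of the TCP; rot=None keeps the orientation; velocity is the mean speed in m/s. With until_force (N) it stops when the force on the tool has changed by that much, and returns True; else False.
- set_joints(angles): joint-space move.
- let_go() and grab(newtons=None): open the fingers fully, or close them until they stop; newtons is the grip in N (None keeps the last).
- sleep(seconds).
- ik(position, orientation): joint angles nearest the present ones, or None.
- get_state(): the state.
- grab_frame(name): name is "scene" or "top" or "wrist"; returns a dict with "img" (400x640x3 uint8, red, green, blue), "fx", "fy", "cx", "cy" (pixels), "cam_to_world" (4x4, takes a point from camera to world coordinates); the wrist camera has in their place "T_tool_cam" (4x4, takes a point from camera to tool coordinates, whose origin is the TCP and whose axes are the flange's). Camera axes: x right, y down, z forward; pixel columns grow to the right and rows downward; lengths in m; the calibration is good to about 2 mm. A picture is of the moment at which its call begins: read the wrist's pose just before it. There is no depth.
A pose or a line that the arm cannot do raises MotionError and nothing moves.
- sign_off(): hands the job in; it is judged then, once.
Trained networks look in the newest picture that a camera, given by its name, has taken for a name from the list of things; names that differ only in an ending like _2 or _b are one class to them, and where a whole thing is asked for, a point or a joint stands for the part that bears it (a point fixed in the world has none). Each returns a list of dicts, best first, with "score" (0 to 1); they miss things now and then, are a little off and sometimes report something else, mostly with a low value. They report only what shows in the picture. A call takes as long as a camera call. They do not tell look-alikes from the thing itself.
- spot_in(camera, name): "centre" ([column, row] in pixels, amid what is visible of it).
- silhouettes(camera, name): "mask" (400x640 bool, what is visible of it) and "centre" ([column, row] in pixels, amid what is visible of it).
- tip_of(camera, name): "centre" ([column, row] in pixels: a listed point, or the origin of a listed thing).
The state is a dict: "clock": time; "q": joint angles; "joint_velocities": joint speeds; "tau": joint torques, N m; "position": TCP position; "eef_rot": TCP orientation; "contact_force": force on the tool from outside, world axes, zero at the start; "wrist_torque": the same for the moment, N m; "finger_gap": opening from 0.0 (shut) to 1.0 (fully open); "grasp_force": force on a finger pad.
Only numpy, scipy, OpenCV 4.12 (cv2) and the standard library are available. Lean on these libraries where they do the work, as an engineer would, in place of code of your own. Each camera call takes 0.05 s, during which the arm holds its last target. There are 200 camera calls.

## Working session

There is one attempt and no reset: what is moved stays moved. The work goes in short steps, each a Python script; the robot and the scene stay as the last script left them, time stands still between calls to the robot, and variables do not carry over. Pictures are saved under pics/ and viewed, at most 10 in all, crops included, and the job is handed in when it is done.

```bash
mkdir -p pics
cat > h.py <<'E'
from cell import *
import numpy as np, cv2
from scipy.spatial.transform import Rotation as R
def save(n,f): cv2.imwrite('pics/'+n, f['img'][:,:,::-1])
def pose(f,st=None):
    if 'cam_to_world' in f: return np.array(f['cam_to_world'])
    T=np.eye(4);T[:3,:3]=R.from_rotvec(st['eef_rot']).as_matrix();T[:3,3]=st['position'];return T@np.array(f['T_tool_cam'])
def ray(f,T,px):
    d=T[:3,:3]@np.array([(px[0]-f['cx'])/f['fx'],(px[1]-f['cy'])/f['fy'],1]);return T[:3,3],d
def atz(f,T,px,z):
    o,d=ray(f,T,px);return o+d*(z-o[2])/d[2]
def tri(rs):
    A=0;b=0
    for o,d in rs:
        d=d/np.linalg.norm(d);P=np.eye(3)-np.outer(d,d);A=A+P;b=b+P@o
    return np.linalg.solve(A,b)
E
python3 - <<'E'
from h import *
np.set_printoptions(precision=4,suppress=True)
st=get_state();print(st['position'],st['eef_rot'],st['clock'])
F={}
for c in ['scene','top','wrist']:
    f=F[c]=grab_frame(c);save(c+'0.png',f);T=pose(f,st);print(c,f['fx'],T[:3,3],T[:3,2])
    for n in ['gauge','gauge_grip','block','motor_rim','pump_rim','driver','file','jar','spanner']:
        for k in tip_of(c,n)[:3]: print(' ',n,np.round(k['centre'],1),round(k['score'],2))
    for k in spot_in(c,'gauge')[:4]: print('  spot gauge',np.round(k['centre'],1),round(k['score'],2))
cv2.imwrite('pics/st.png',np.vstack([F[c]['img'][:,:,::-1] for c in ['scene','top']])[:, :])
E
```

```text
[0.1421 0.5307 0.2305] [-0.41   -3.1143  0.0026] 0.0
scene 413.0286495708994 [ 1.0863 -0.811   0.7171] [-0.5441  0.6261 -0.5585]
  gauge [258.3 215.1] 0.85
  gauge [186.5 267.1] 0.79
  gauge [273.7 362.6] 0.78
  gauge_grip [230.4 232.6] 0.67
  gauge_grip [282.3 244.6] 0.64
  gauge_grip [234.4 323. ] 0.59
  block [273.7 271.4] 0.74
  motor_rim [379.8 163.6] 0.61
  pump_rim [379.5 164.5] 0.56
  jar [343.6 300.7] 0.62
  spanner [374.9 200.2] 0.57
  spot gauge [191.1 290.8] 0.86
  spot gauge [280.4 244.6] 0.73
  spot gauge [235.1 229.6] 0.73
  spot gauge [244.  333.4] 0.61
top 418.4179112894032 [ 0.4358 -0.1576  1.0445] [ 0.0614 -0.0117 -0.998 ]
  gauge [430.5 262.5] 0.97
  gauge [440.6 127.8] 0.7
  gauge [323.4 282. ] 0.6
  gauge_grip [373.3 277.1] 0.98
  gauge_grip [393.8 169.9] 0.65
  gauge_grip [452.1 220.5] 0.55
  block [379.8 195.8] 0.81
  block [204.5 197.7] 0.65
  motor_rim [188.4 194.2] 0.93
  pump_rim [194.4 195.6] 0.89
  pump_rim [352.9 120.9] 0.2
  driver [383.8 176.9] 0.67
  driver [375.3 214.5] 0.51
  file [378.6 196.7] 0.76
  file [205.9 201.3] 0.39
  jar [356.5 124.7] 0.63
  spanner [194.3 225.3] 0.57
  spot gauge [446.5 229.9] 0.83
  spot gauge [442.5 162.9] 0.74
  spot gauge [358.8 278.6] 0.56
wrist 301.5411691142703 [0.0661 0.5519 0.3732] [ 0.2995 -0.0816 -0.9506]
```

View pics/scene0.png

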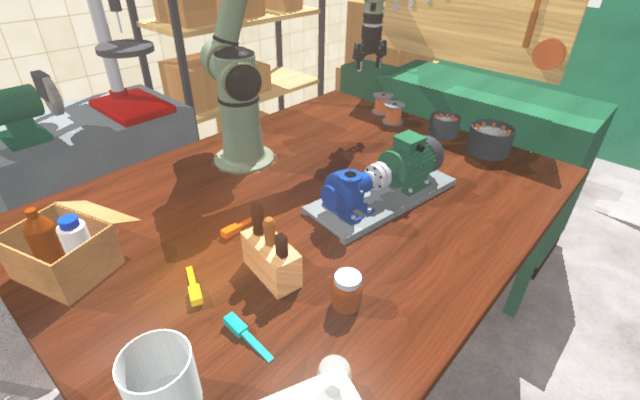

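View pics/top0.png

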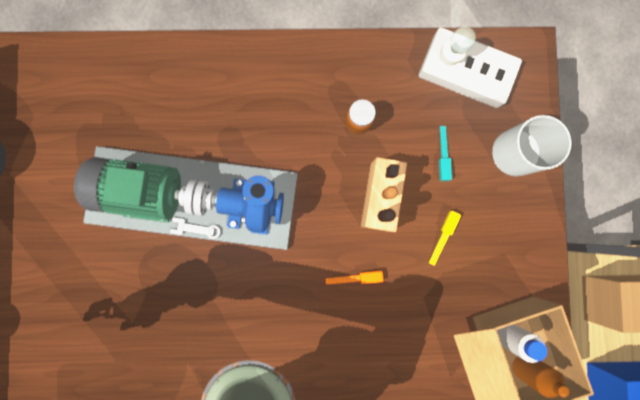

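The gauge is the flat black handle farthest from the robot: scene (282,245), top (392,171). The file is in the middle slot and the driver in the slot nearest the robot. The coupling gap is near top (192,195).

Run:
```python
from h import *
np.set_printoptions(precision=4,suppress=True)
f=grab_frame('top');T=pose(f);g=grab_frame('scene');S=pose(g)
for n,p,z in [('gauge top',(392,171),.15),('file top',(390,192),.167),('driver top',(386,215),.181),('motor_rim',(188.4,194.2),.133),('pump_rim',(194.4,195.6),.133),('jar',(362,110),.085)]:
    print(n,atz(f,T,p,z))
print('gauge tri',tri([ray(f,T,(392,171)),ray(g,S,(282,238))]))
def quad(n,cam,f,T,z):
    s=silhouettes(cam,n)
    for k in s[:2]:
        c=max(cv2.findContours(k['mask'].astype(np.uint8),0,2)[0],key=cv2.contourArea)[:,0,:]
        P=np.array([atz(f,T,p,z)[:2] for p in c]);r=cv2.minAreaRect((P*1000).astype(np.float32));print(n,k['score'],r)
quad('skid','top',f,T,.022);quad('block','top',f,T,.095);quad('motor','top',f,T,.1);quad('pump','top',f,T,.1)
quad('skid','scene',g,S,.022)
```

```text
gauge top [ 0.5552 -0.3363  0.15  ]
file top [ 0.5084 -0.3274  0.167 ]
driver top [ 0.4597 -0.3151  0.181 ]
motor_rim [0.5132 0.1061 0.133 ]
pump_rim [0.5099 0.093  0.133 ]
jar [ 0.708  -0.2831  0.085 ]
gauge tri [ 0.5576 -0.338   0.1376]
skid 0.94 ((516.1383056640625, 131.64549255371094), (501.30645751953125, 192.2018585205078), 81.15530395507812)
block 0.64 ((511.0880432128906, -326.7328186035156), (82.51897430419922, 162.81890869140625), 79.39581298828125)
motor 0.64 ((529.4898681640625, 236.4320068359375), (276.5015869140625, 126.3183822631836), 81.21647644042969)
pump 0.89 ((503.8214416503906, 1.9852066040039062), (204.3353271484375, 130.51559448242188), 75.71077728271484)
skid 0.81 ((526.7128295898438, 115.20028686523438), (519.020263671875, 207.7033233642578), 81.19815063476562)
skid 0.37 ((336.419921875, -229.15145874023438), (35.65869140625, 158.80130004882812), 52.311405181884766)
```

```bash
cat >> h.py <<'E'
def down(deg):
    t=np.radians(deg);y=np.array([np.cos(t),np.sin(t),0]);z=np.array([0,0,-1.]);return R.from_matrix(np.c_[np.cross(y,z),y,z]).as_rotvec()
E
python3 - <<'E'
from h import *
np.set_printoptions(precision=4,suppress=True)
def look(p,yaw,name,names):
    movep(p,down(yaw)); st=get_state(); f=grab_frame('wrist');save(name+'.png',f);T=pose(f,st)
    np.savez('pics/'+name+'.npz',T=T)
    print(name,st['clock'],T[:3,3],st['q'])
    for n,z in names:
        for k in tip_of('wrist',n)[:2]: print('  ',n,np.round(k['centre'],1),round(k['score'],2),atz(f,T,k['centre'],z))
    return f
a=look([.512,.10,.23],81.2,'c1',[('motor_rim',.133),('pump_rim',.133)])
b=look([.555,-.337,.27],79,'g1',[('gauge_grip',.125),('file',.0),('block',0)])
cv2.imwrite('pics/ab.png',cv2.resize(np.hstack([a['img'],b['img']])[:,:,::-1],(800,250)))
E
```

```text
c1 4.0417 [0.4339 0.1132 0.3727] [ 0.0527  0.2747 -0.268   1.0281  0.0003  0.2051]
   motor_rim [328.7 204.1] 0.97 [0.5122 0.1038 0.133 ]
   pump_rim [315.6 206.1] 0.74 [0.5123 0.0927 0.133 ]
   pump_rim [ 93.9 334.8] 0.69 [ 0.6103 -0.1422  0.133 ]
g1 5.8083 [ 0.478  -0.3203  0.4127] [-0.6575  0.498   0.1687  1.2418  0.0005 -0.4671]
   gauge_grip [321.8 195.2] 0.91 [ 0.561 -0.34   0.125]
   gauge_grip [177.  110.4] 0.66 [ 0.4571 -0.4541  0.125 ]
   block [323.5 132.7] 0.73 [ 0.512  -0.3296  0.    ]
```

View pics/c1.png

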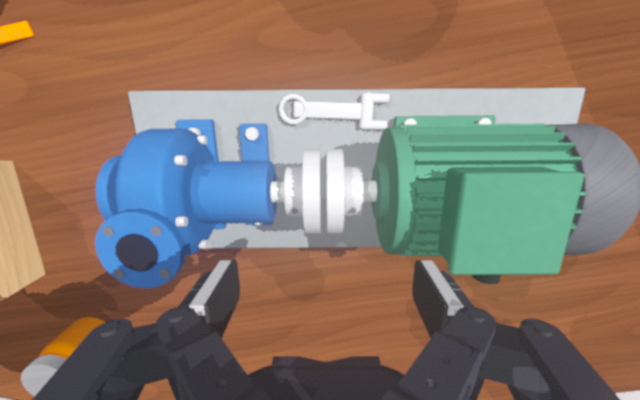

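View pics/g1.png

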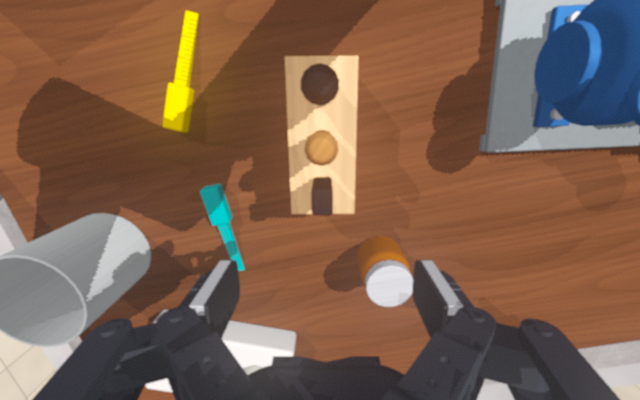

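Run:
```python
from h import *
np.set_printoptions(precision=4,suppress=True)
f=grab_frame('wrist');T=pose(f,get_state())
m=[atz(f,T,p,.095)[:2] for p in [(321.5,57),(322.5,213)]];d=m[1]-m[0];yaw=np.degrees(np.arctan2(d[1],d[0]))+90;print('block yaw',yaw,np.linalg.norm(d),m)
top=atz(f,T,(321.5,197),.15);print(top)
x,y=.560,-.339
move_l([x,y,.150],.15,rot=down(yaw))
print(move_l([x,y,.106],.08,until_force=8))
grab(60);s=get_state();print(s['finger_gap'],s['grasp_force'],s['contact_force'],s['position'])
move_l([x,y,.25],.12);s=get_state();print(s['finger_gap'],s['grasp_force'],s['clock'],s['contact_force'],s['position'])
f=grab_frame('wrist');save('h1.png',f)
print([(k['centre'],k['score']) for k in tip_of('wrist','gauge')[:3]])
```

```text
block yaw 79.30755951225552 0.15863541138693157 [array([ 0.4344, -0.3163]), array([ 0.5903, -0.3457])]
[ 0.5555 -0.3393  0.15  ]
False
0.22994650236975492 58.55517089366913 [-0.9077  0.0674  2.3144] [ 0.5601 -0.3391  0.1063]
0.2267278548563735 58.46364140510559 9.6667 [-0.8615 -0.6578 -1.4999] [ 0.5596 -0.3387  0.249 ]
[([184.5, 2.5], 0.83), ([324.1, 204.0], 0.79), ([236.8, 272.0], 0.7)]
```

View pics/h1.png

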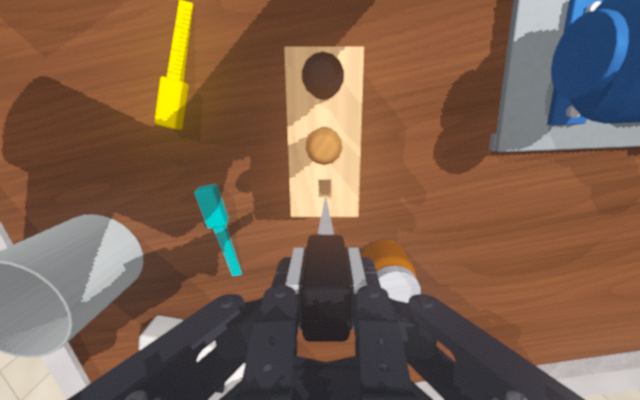

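The gauge is held straight, with its tip at about (325,199) in the wrist view. Its slot is empty and the other tools haven't moved. Next I'll move over the coupling.

Run:
```python
from h import *
np.set_printoptions(precision=4,suppress=True)
f=grab_frame('wrist');s=get_state();T=np.array(f['T_tool_cam'])
p=np.linalg.inv(T)@[0,0,.096,1];print('nominal tip px',f['fx']*p[0]/p[2]+f['cx'],f['fy']*p[1]/p[2]+f['cy'])
print('tip in tool',atz(f,T,(325,199),.096))
Tc=np.load('pics/c1.npz')['T']
# skid edges in c1 by line fit
im=cv2.imread('pics/c1.png');gr=cv2.cvtColor(im,cv2.COLOR_BGR2GRAY).astype(float)
pts=[]
for c in range(160,570,5):
    d=np.diff(cv2.GaussianBlur(gr[75:105,c:c+3],(1,3),0).mean(1));pts.append((c+1,75.5+np.argmax(d)))
pts=np.array(pts,np.float32);vx,vy,x0,y0=cv2.fitLine(pts,cv2.DIST_HUBER,0,.01,.01).ravel()
P=[atz(f,Tc,(c,y0+(c-x0)*vy/vx),.022)[:2] for c in (160,560)];d=P[1]-P[0];print('edge',P,np.degrees(np.arctan2(d[1],d[0])))
movep([.555,-.339,.34],down(80));
movep([.512,.098,.34],down(81.2))
move_l([.512,.098,.250],.12)
s=get_state();f=grab_frame('wrist');save('n1.png',f);print(s['clock'],s['position'],s['contact_force'])
for n in ['gauge','motor_rim','pump_rim']: print(n,[(np.round(k['centre'],1),round(k['score'],2)) for k in tip_of('wrist',n)[:2]])
cv2.imwrite('pics/n1c.png',cv2.resize(f['img'][120:270,220:420,::-1],None,fx=4,fy=4,interpolation=cv2.INTER_CUBIC))
```

```text
nominal tip px 325.02131472948827 204.60428522580793
tip in tool [ 0.0049 -0.      0.096 ]
edge [array([ 0.392 , -0.0631]), array([0.4544, 0.3677])] 81.76301037689552
12.7833 [0.5126 0.0978 0.2506] [-0.3574  1.1871 -1.3648]
gauge [(array([322.6, 203.4]), 0.75), (array([49.5, 29.5]), 0.6)]
motor_rim []
pump_rim [(array([322.5, 195.4]), 0.69)]
```

View pics/n1c.png

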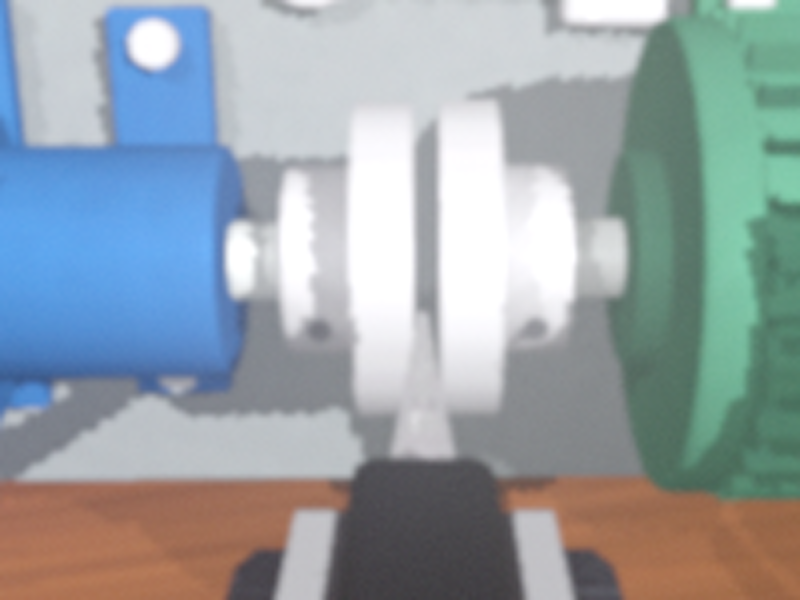

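The tip is at crop (425,315), wrist (326,199). The gap lies at crop columns 413–440, so it is centred on wrist column 326.6 and the lateral fit is nearly right. I'll shift about 4 mm in x, lower the tip to just above the rims and look again.

Run:
```python
from h import *
np.set_printoptions(precision=4,suppress=True)
move_l([.5162,.0973,.236],.08,rot=down(81.6))
s=get_state();f=grab_frame('wrist');save('n2.png',f);print(s['clock'],s['position'],s['contact_force'])
T=np.array(f['T_tool_cam']);pr=lambda v:(lambda p:(f['fx']*p[0]/p[2]+f['cx'],f['fy']*p[1]/p[2]+f['cy']))(np.linalg.inv(T)@[*v,1])
print(pr([.0049,0,.096]),pr([.0049,0,s['position'][2]-.133]),pr([.0049,.003,s['position'][2]-.133]))
im=f['img'][:,:,1].astype(int)
for r in (170,180,190,194,198,202,206): print(r,im[r,308:346])
cv2.imwrite('pics/n2c.png',cv2.resize(f['img'][140:240,260:390,::-1],None,fx=6,fy=6,interpolation=cv2.INTER_CUBIC))
```

```text
13.3167 [0.5158 0.0973 0.2354] [ 0.7751  0.3692 -1.0779]
(np.float64(325.0631839422664), np.float64(198.9682770064471)) (np.float64(325.07853240819867), np.float64(196.72966351892802)) (np.float64(328.61333409102014), np.float64(196.7334906475217))
170 [255 255 255 255 255 255 255 255 255 255 255 255 255 255 252 218 176 160
 160 161 159 170 208 244 255 255 255 255 255 255 255 255 255 255 255 255
 255 255]
180 [255 255 255 255 255 255 255 255 255 255 255 255 255 255 255 221 174 161
 159 158 159 172 214 253 255 255 255 255 255 255 255 255 255 255 255 255
 255 255]
190 [255 255 255 255 255 255 255 255 255 255 255 255 255 255 251 217 174 158
 159 160 159 169 212 252 255 255 255 255 255 255 255 255 255 255 255 255
 255 255]
194 [254 255 255 255 255 255 255 255 255 255 255 255 255 255 246 211 165 152
 153 147 146 161 207 246 255 255 255 255 255 255 255 255 255 255 255 255
 255 255]
198 [249 251 251 250 250 251 251 250 245 232 227 237 247 250 240 211 192 193
 183 160 146 159 203 240 254 255 255 255 255 255 255 255 255 255 255 255
 255 255]
202 [238 237 231 221 215 212 208 199 194 189 189 202 222 232 226 209 200 201
 196 177 156 156 189 224 240 248 250 251 250 250 250 251 250 250 250 250
 251 250]
206 [192 185 181 182 183 183 183 183 184 183 184 201 225 235 228 212 203 200
 200 193 174 160 186 218 230 233 233 236 241 244 245 245 244 245 245 245
 245 244]
```

View pics/n2c.png

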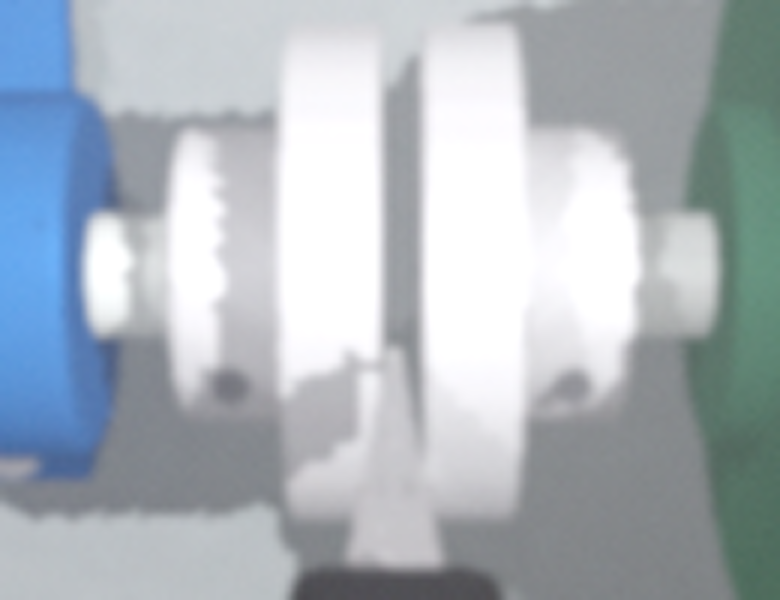

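Run:
```python
from h import *
np.set_printoptions(precision=4,suppress=True)
s=get_state();f=grab_frame('wrist');T=pose(f,s)
# expected disc silhouette rows for axis x
for X in (.508,.512,.516):
    a=np.linspace(0,2*np.pi,200);P=np.c_[X+.04*np.cos(a),.107+0*a,.093+.04*np.sin(a),1+0*a]@np.linalg.inv(T).T
    r=f['fy']*P[:,1]/P[:,2]+f['cy'];print(X,r.min(),r.max())
p=np.array(s['position'])+.001*np.array([.146,.989,0])+[0.0004,0,.0006]
p[2]=.236; move_l(list(p),.05)
s=get_state();f=grab_frame('wrist');save('n3.png',f);print(s['clock'],s['position'])
cv2.imwrite('pics/n3c.png',cv2.resize(f['img'][140:240,260:390,::-1],None,fx=6,fy=6,interpolation=cv2.INTER_CUBIC))
im=f['img'][:,:,1].astype(int)
for r in (180,198,202): print(r,im[r,318:336])
```

```text
0.508 138.798239453368 221.33099059931428
0.512 143.04040235801847 225.14846040020078
0.516 147.23903876803035 228.94452899159356
13.6667 [0.5166 0.0984 0.2362]
180 [255 255 255 242 202 168 160 159 159 162 195 239 255 255 255 255 255 255]
198 [235 226 219 209 183 168 184 192 181 162 182 225 247 253 255 254 254 254]
202 [185 187 196 200 185 182 197 204 198 179 181 216 238 246 247 247 249 249]
```

View pics/n3c.png

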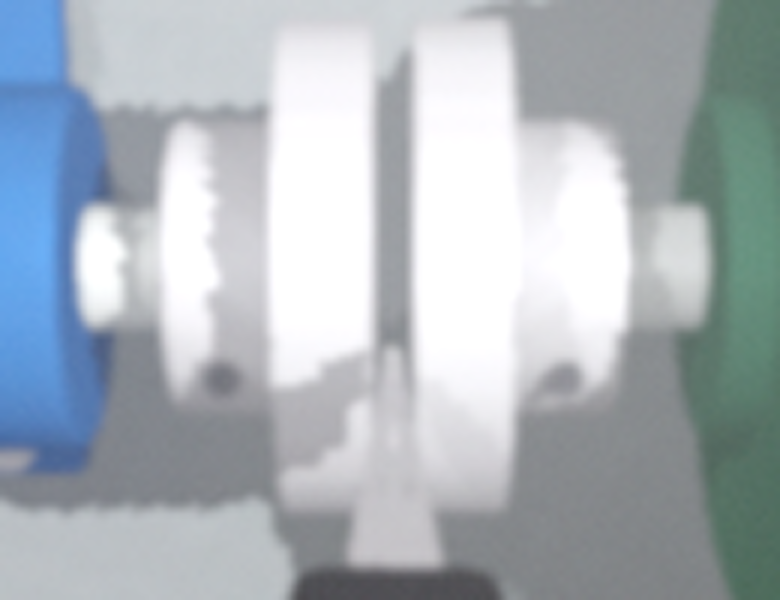

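The tip is centred in the gap (column 325.2 against 325.3), so I'll lower it under force guard.

Run:
```python
from h import *
np.set_printoptions(precision=3,suppress=True)
s=get_state();p=np.array(s['position']);print(s['contact_force'],s['wrist_torque'])
p-= [0.0,0.0,0]
for z in (.226,.216,.208,.203,.199,.196,.193,.190,.187,.184):
    p[2]=z; hit=move_l(list(p),.02,until_force=5); s=get_state()
    print(z,hit,s['position'],s['contact_force'],s['wrist_torque'],s['grasp_force'],s['clock'])
    if hit: break
f=grab_frame('wrist');save('d1.png',f)
cv2.imwrite('pics/d1c.png',cv2.resize(f['img'][140:240,260:390,::-1],None,fx=6,fy=6,interpolation=cv2.INTER_CUBIC))
```

```text
[ 0.166  1.566 -1.363] [-0.036 -0.051 -0.021]
0.226 False [0.517 0.098 0.226] [-0.227 -0.516 -0.859] [0.006 0.006 0.031] 58.59118580818176 14.3667
0.216 False [0.517 0.098 0.216] [-0.094  0.604 -0.603] [-0.051 -0.029  0.034] 58.59056890010834 15.0167
0.208 False [0.517 0.098 0.208] [-0.305 -0.266 -0.336] [-0.03  -0.054 -0.011] 58.59139323234558 15.5667
0.203 False [0.516 0.098 0.203] [-0.526  1.617 -1.685] [ 0.019 -0.001  0.016] 58.590935468673706 15.9667
0.199 False [0.516 0.098 0.199] [ 0.901 -0.566 -0.903] [-0.011 -0.022  0.047] 58.59102129936218 16.3167
0.196 False [0.517 0.098 0.196] [-0.599  0.187 -1.134] [-0.035 -0.023 -0.012] 58.59061539173126 16.6167
0.193 False [0.516 0.098 0.193] [ 0.784 -0.28  -0.665] [ 0.011 -0.011  0.009] 58.59086215496063 16.9167
0.19 False [0.516 0.098 0.19 ] [-0.515 -0.195 -0.841] [ 0.042 -0.008 -0.016] 58.59111249446869 17.2167
0.187 False [0.516 0.098 0.187] [ 0.381  0.241 -0.632] [ 0.036 -0.044  0.027] 58.591357469558716 17.5167
0.184 False [0.516 0.098 0.184] [-0.56  -0.121 -1.403] [-0.067 -0.015 -0.021] 58.569663763046265 17.8167
```

```bash
cat > down.py <<'E'
from h import *
import sys
np.set_printoptions(precision=4,suppress=True)
z0,z1,st,F=map(float,sys.argv[1:])
s=get_state();p=np.array(s['position'])
p[:2]=[.5165,.0984]
z=z0
while z>=z1-1e-6:
    p[2]=z; hit=move_l(list(p),.01,until_force=F); sleep(.1)
    C=[];
    for _ in range(5): s=get_state();C.append(np.r_[s['contact_force'],s['wrist_torque']]);sleep(.02)
    print(round(z,4),hit,s['position'],np.mean(C,0),round(s['grasp_force'],2),s['clock'])
    if hit or np.mean(C,0)[2]>5: break
    z-=st
E
python3 down.py .1825 .172 .0015 5
```

```text
0.1825 False [0.5165 0.0983 0.1825] [ 0.5959 -0.401  -1.5607 -0.1458 -0.056  -0.0027] 58.51 18.3333
0.181 False [0.5166 0.0983 0.1811] [ 0.2469 -1.266  -0.2897 -0.3    -0.116  -0.0053] 58.68 18.8167
0.1795 True [0.5168 0.0982 0.1798] [ 0.2056  0.561   4.8877  0.171  -0.0223  0.005 ] 59.57 19.2333
```

View pics/d1c.png

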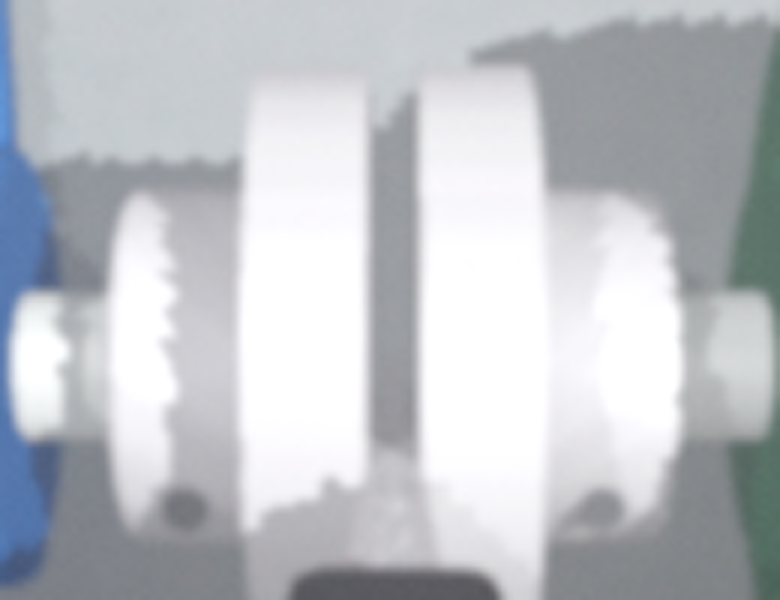

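Run:
```python
from h import *
np.set_printoptions(precision=3,suppress=True)
def rd(t):
    sleep(.2);C=[]
    for _ in range(15): s=get_state();C.append(np.r_[s['contact_force'],s['wrist_torque']]);sleep(.02)
    print(t,np.array(s['position']),np.mean(C,0),s['grasp_force'],s['clock']);return np.mean(C,0),s
m,s=rd('hold')
z=.1795
while m[2]<8 and z>.1775:
    z-=.0003; move_l([.5165,.0984,z],.01,until_force=6); m,s=rd(z)
```

```text
hold [0.517 0.098 0.18 ] [-0.029  0.773  5.325  0.212 -0.013  0.022] 59.57966208457947 19.6833
0.1792 [0.517 0.098 0.18 ] [-0.311 -0.346  6.389 -0.1    0.135  0.008] 59.53590631484985 20.3833
0.1789 [0.517 0.098 0.179] [-0.792 -0.266  6.83  -0.109  0.178  0.005] 59.737865924835205 21.0833
0.1786 [0.517 0.098 0.179] [-0.923 -0.376  7.421 -0.118  0.227  0.014] 59.821321964263916 21.7833
0.17830000000000001 [0.517 0.098 0.179] [-0.88  -0.326  8.228 -0.118  0.275  0.015] 59.92162585258484 22.4833
```

Run:
```python
from h import *
s=get_state();print(s['contact_force'],s['position'],s['eef_rot'],s['clock']);print(sign_off())
```

```text
[-1.0054092  -1.05498781  8.81030334] [0.51690417 0.09831189 0.17915612] [ 2.30401890e-01  3.13231643e+00 -2.44079750e-03] 22.5
the job is handed in; nothing more can be done
None
```

I handed the job in at 22.5 s with the gauge still gripped upright in the coupling gap, about 50 mm below the rims (a gap of about 7 mm), under a light push of about 8 N; the balanced side force suggests it drags on both faces, but no verdict came back.

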